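# Set a thumb-screw collar on the flat of a positioner shaft and hold it there

### The arm

A 6-joint arm with a two-finger parallel gripper is mounted at the origin on the work surface. World frame = base frame: x ahead of the robot, y to its left, z up, the work surface at z = 0. Lengths are in m, angles in rad, forces in N, time in s.
With the tool pointing down it reaches from about 0.375 to 0.9 m from the base axis. Payload 3.1 kg.
Tool frame: the origin (TCP) lies midway between the tips of the shut fingers; the grasp point (between the pads) lies 19 mm behind it; z points along the fingers, x is the direction in which the jaws open and shut, and the axes are right-handed (so a half turn about z gives the same grasp; the last joint's range is limited). The gripper opens to 85 mm and grips with 20 to 120 N. Pads are 22 mm wide; open, the fingers measure 114 mm over their backs; the gripper's body (76 mm by 85 mm) begins 54 mm behind the grasp point. The pads swing forward as they close: fully open they stand 13 mm farther back than shut.
Start: joints at [1.151, 0.527, 1.433, -0, 1.181, -0.178], TCP at [0.149, 0.607, 0.231] pointing down, gripper open.
Joint ranges: [-3.08, 3.08], [-0.75, 2.2], [0.22, 2.44], [-1.43, 4.57], [0, 2.65], [-2.85, 2.85]. Speed limits (rad/s): [2.79, 2.79, 3.14, 3.14, 3.14, 3.14].

### API

Orientations are given as a unit quaternion [x, y, z, w].
In Python, from station import * gives the robot as it stands.
- The arm moves only by the tool servo_tool, never from a script. Its argument "targets" is a list of rows, each a list of 6 numbers: the shift along the tool's x, y, z in mm, then the turn, a rotation vector about the tool's x, y, z in degrees. A call has 1 to 10 rows; each row is the pose to reach, as a shift and turn from the pose commanded when the call began, along the tool's axes at that moment; what a row does not reach only later rows make up. A row lasts 1/8 s, in which the tool goes at most 62.5 mm and 10.7 degrees, less where a joint would pass 70% of its speed; a pose out of reach is approached as far as the arm can. A call with a gripper value outside its range is refused whole. "gripper" is the finger opening in mm, from 0 to 85.4, set as the call begins (left out, the last holds). The fingers move at their own pace and stop on an object; "newtons" is the grip in N (left out, the last holds). Time passes only in rows, so rows that repeat a pose let the fingers close. It gives the time, the measured TCP pose, the force and the opening at its end, in the units of the state.
- sense(): the state, without advancing time (a new reading comes with each control period).
- snapshot(name): name is "side" or "top" or "wrist"; returns a dict with "color" (420x560x3 uint8, red, green, blue), "vfov" (degrees; the focal length in pixels is half the picture's height over the tangent of half this angle, whatever the lens; pixels are square), "cx", "cy" (the principal point, pixels), "R" (3x3) and "t" (3): a world point X has camera coordinates R X + t. Camera axes: x right, y down, z forward; pixel columns grow to the right and rows downward; lengths in m; the calibration is good to about 2 mm. A picture is of the moment at which its call begins. There is no depth.
- sign_off(): hands the job in, once; it reports no verdict.
The state is a dict: "t": time; "q": joint angles; "qd": joint speeds; "tau": joint torques, N m; "tcp_pos": TCP position; "tool_rot": TCP orientation; "force": force on the tool from outside, world axes, zero at the start; "ft_torque": the same for the moment, N m; "finger_gap": opening from 0.0 (shut) to 1.0 (fully open).
Only numpy, scipy, OpenCV 4.12 (cv2) and the standard library are available. Lean on these libraries where they do the work, as an engineer would, in place of code of your own. Each camera call takes 0.05 s, during which the arm holds its last target. There are 200 camera calls.

### The job

Grip the upright steel shaft of the rotary positioner across its blue flat, so that you feel the flat, and turn the shaft until the flat faces along the red arrow. Then pick the brass collar with the black thumb-screw out of the blue tray, slide it over the shaft with its screw on the flat, and push it down against the orange spring sleeve until the sleeve is fully down, with the flat still facing along the arrow. Finish while still holding the collar pressed down there (do not let go), and leave the other parts and tools alone.

Things in the scene. Friction and masses are not known exactly. Their poses are not given: they have to be found in the camera images.
- station: Scissor lab jack (steel, top plate 170 x 140 at height 70, black knob on its -y side) that carries a white housing 90 x 90 x 30 (top at height 100). All fixed in an episode. Origin: centre of its foot, on the table, straight below the shaft's axis. z up; its x axis points along the red arrow, which is painted on the housing and the plate and points away from the shaft.
- spindle (a joint): Turn of the upright steel shaft about its axis, rad, counter-clockwise from above positive. 0: the outward normal of its blue flat points along the red arrow (the station's x). It starts at 0.5 to 1.5, can turn from -0.7 to 2.1, turns with slight friction (0.06 N m) and stays where it is left.
- spindle_tip (a point): Shaft's upper end, on the axis of its round, height 165. Turns with the shaft: x is the outward normal of the blue flat, z up. Shaft diameter 28, with one full-length flat 9 from the axis (21 wide; 23 through from flat to round back); it stands 65 above the housing, 40 above the free sleeve; 2 mm chamfer on top; blue stripe on the end face by the flat.
- sleeve (a joint): How far the orange spring sleeve round the shaft (40 outside diameter, 31 inside, rising 25 above the housing when free, top at height 125) is pushed down, m: 0 free, 0.008 fully down. Spring: 3.6 N to start, 8.4 N fully down. The collar's weight alone does not move it.
- collar_center (a point): Loose brass collar, about 0.2 kg, lying flat on the tray's floor: centre of its axis, half-way up its 24 height. Outside diameter 47, with two flats 48 apart facing its own +y and -y (26 long: grip here); round through bore of 31 diameter; z is the bore axis, up; x points to its thumb-screw.
- collar_screw (a point): Centre of the thumb-screw's black head (15 diameter, 28 to 44 from the collar's axis, 36 here, along the collar's x, at mid height). Inside the bore on this side the screw's foot, 8 wide, stands 10.5 from the axis, so the collar only goes down the shaft with the screw over the flat (about 0.25 rad either way).
- tray: Blue open tray 220 x 220, walls 30 high and 4 thick, floor 4 thick, fixed. Origin: centre of its underside, on the table. It holds the brass collar and three others about 90 apart: a plain steel collar without screw, a brass header with pins, a black star knob.
- plain_collar: Bystander in the tray: plain steel ring 45 diameter, 16 high. Origin: centre of underside.
- pin_header: Bystander in the tray: brass disc-like header 40 diameter, 20 high with a white top and pins to 30. Origin: centre of underside.
- star_knob: Bystander in the tray: black star knob 42 across, 25 high. Origin: centre of underside.
- flux_jar: Bystander: amber jar 52 diameter, 65 high, on the table. Origin: centre of underside.
- driver: Bystander: red-handled screwdriver 170 long lying on the table.
- screw_dish: Bystander: steel dish 80 diameter, 20 high. Origin: centre of underside.
- gauge_puck: Bystander: aluminium puck 44 diameter, 30 high. Origin: centre of underside.
There are look-alikes about, which are no part of the job. Of the things shaped like the station, the steel one is meant.

How it is judged:
By the outcome, as a careful person would: the job done as asked, in the order asked, and still so for the second after the job is handed in, while the arm keeps its last pose, push and grip.
It also fails if it takes over 58 s, if anything falls off the work surface, if the arm or the gripper's body presses on something with over 40 N, if the wrist force passes 120 N, or if a joint passes its speed limit or range.

## Working session

There is one attempt and no reset: what is moved stays moved. The work goes in short steps, Python scripts to look and compute and a tool call to move; the robot and the scene stay as the last step left them, time stands still between calls to the robot, and variables do not carry over. Pictures are saved under pics/ and viewed, about 8 in all and at most 12, crops included, and the job is handed in when it is done.

Besides the shell and the picture viewer there is one more tool, called after ">>>" as name(argument=value, ...) on one line, values as JSON. servo_tool: Moves the arm, as the interface text tells. Its arguments: {"type":"object","properties":{"targets":{"type":"array","items":{"type":"array","items":{"type":"number"}}},"gripper":{"type":"number"},"newtons":{"type":"number"}},"required":["targets"]}

```bash
mkdir -p pics; cat > h.py <<'E'
from station import *
import numpy as np, cv2
from scipy.spatial.transform import Rotation as Ro
def grab(n,f):
    s=snapshot(n); cv2.imwrite('pics/'+f+'.png',s['color'][:,:,::-1]); np.save('pics/'+f+'.npy',s,allow_pickle=True); return s
def load(f): return np.load('pics/'+f+'.npy',allow_pickle=True).item()
def K(s):
    f=210/np.tan(np.radians(s['vfov'])/2); return np.array([[f,0,s['cx']],[0,f,s['cy']],[0,0,1]])
def back(s,u,v,z):
    d=np.array(s['R']).T@np.linalg.inv(K(s))@[u,v,1]; c=-np.array(s['R']).T@np.array(s['t']); return c+d*(z-c[2])/d[2]
def proj(s,X):
    p=K(s)@(np.array(s['R'])@np.array(X)+np.array(s['t'])); return p[:2]/p[2]
E
python3 - <<'E'
from h import *
for n in ('top','side'):
    s=grab(n,n+'0'); print(s['vfov'],s['cx'],s['cy'],-np.array(s['R']).T@s['t'], s['color'].shape, [k for k in s])
a=sense(); print(a)
E
```

```text
50.76354768874525 287.0807602343075 212.0275103579326 [ 0.22978379 -0.00401887  1.58947761] (420, 560, 3) ['color', 'vfov', 'cx', 'cy', 'R', 't']
52.6437097988146 277.68768636061844 209.97750589396597 [-0.19486558 -0.69476507  0.81698094] (420, 560, 3) ['color', 'vfov', 'cx', 'cy', 'R', 't']
{'t': 0.1, 'q': array([ 1.15147812e+00,  5.28417843e-01,  1.43379630e+00,  6.95973320e-06,
        1.18140684e+00, -1.78486887e-01]), 'qd': array([-1.22989881e-03, -2.30157805e-03, -4.01328416e-03,  5.81443280e-04,
       -3.52277178e-04,  2.90207734e-06]), 'tau': array([ 9.93172785e-05, -4.43303633e+01, -1.78585947e+01, -2.24416344e-04,
        3.84495535e-03,  2.75158686e-05]), 'tcp_pos': array([0.14875801, 0.60636107, 0.23039701]), 'tool_rot': array([ 7.86927993e-01,  6.17044006e-01, -8.98001614e-04,  4.71308290e-04]), 'force': array([ 0.23150027, -0.00306415, -0.51542127]), 'ft_torque': array([ 0.03315295, -0.02669051,  0.00698762]), 'finger_gap': 0.9958803783295426}
```

View pics/top0.png

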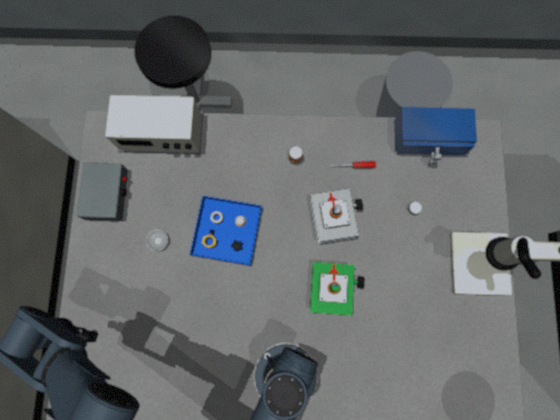

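View pics/side0.png

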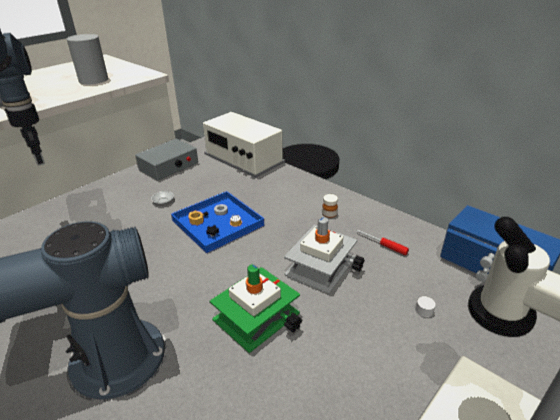

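Top view: the steel station's shaft is near (336,210) with its arrow towards (332,196). The brass collar in the tray is near (209,241), and the green station is a decoy. I'll enlarge both spots.

```bash
python3 - <<'E'
from h import *
s=load('top0');im=s['color'][:,:,::-1]
a=cv2.resize(im[180:250,300:370],None,fx=5.7,fy=5.7,interpolation=3)
b=cv2.resize(im[200:270,185:255],None,fx=5.7,fy=5.7,interpolation=3)
cv2.imwrite('pics/c1.png',np.hstack([a,b]))
print('shaft',back(s,336,210,.165),'arrow tip',back(s,332,193,.1),'collar',back(s,209,241,.028))
E
```

```text
shaft [ 0.54630681 -0.15282648  0.165     ] arrow tip [ 0.62085616 -0.14556699  0.1       ] collar [0.45229205 0.2843813  0.028     ]
```

View pics/c1.png

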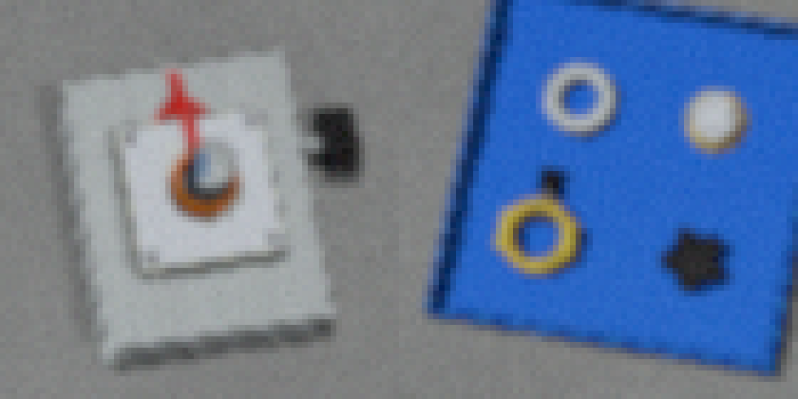

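Crop: shaft end near (337.7,210.2), with the blue stripe on its left (+y) side. The plate edges give a station yaw of about 10°. The collar is at (209.6,241.4), its screw at (212,231.9). I'll move above the shaft.

```bash
cat >> h.py <<'E'
def rel(pos,yaw_deg,cmd=None):
    "shift (mm) and turn (deg) in tool axes from the measured pose to a tool-down pose at world yaw of tool x"
    a=sense(); R=Ro.from_quat(a['tool_rot']); y=np.radians(yaw_deg)
    G=Ro.from_matrix(np.array([[np.cos(y),np.sin(y),0],[np.sin(y),-np.cos(y),0],[0,0,-1]]))
    print('move',np.round(R.inv().apply(np.array(pos)-a['tcp_pos'])*1e3,1),np.round(np.degrees((R.inv()*G).as_rotvec()),1))
def st():
    a=sense(); x=Ro.from_quat(a['tool_rot']).as_matrix(); print('t',round(a['t'],2),'tcp',np.round(a['tcp_pos']*1e3,1),'yaw',np.round(np.degrees(np.arctan2(x[1,0],x[0,0])),2),'z',np.round(x[:,2],3),'F',np.round(a['force'],1),'M',np.round(a['ft_torque'],2),'gap',round(a['finger_gap']*85.4,1),'q',np.round(a['q'],2))
E
python3 - <<'E'
from h import *
s=load('top0')
c=lambda x,y,z:back(s,300+x/5.7,180+y/5.7,z)
P=[c(62,85,.07),c(285,50,.07),c(333,320,.07),c(108,365,.07)]
for i,j in((3,0),(2,1)): d=P[j]-P[i]; print('yaw',np.degrees(np.arctan2(d[1],d[0])),np.linalg.norm(d))
print('ctr',np.mean(P,0)); sh=c(215,172,.165); print('shaft',sh)
d=c(173,75,.07); print('arrow',d,np.degrees(np.arctan2(*(d-sh)[1::-1])))
A=back(s,209.6,241.4,.028);B=back(s,212,231.9,.02);print('col',A,B,np.degrees(np.arctan2(*(B-A)[1::-1])))
rel([sh[0],sh[1],.28],76)
E
```

```text
yaw 9.904064362761218 0.17705365779054655
yaw 9.56591551513358 0.17170076518910132
ctr [ 0.54691716 -0.15770827  0.07      ]
shaft [ 0.54585841 -0.15848689  0.165     ]
arrow [ 0.62800818 -0.14258219  0.07      ] 10.957249604487476
col [0.45091243 0.28215482 0.028     ] [0.48665081 0.27715297 0.02      ] -7.967217680574996
move [-648.2  568.   -48.5] [-0.   0.1  0.2]
```

>>> servo_tool(targets=[[-47,41,-48,0,0,0],[-94,82,-48,0,0,0],[-141,123,-48,0,0,0],[-188,164,-48,0,0,0],[-235,205,-48,0,0,0],[-282,246,-48,0,0,0],[-329,287,-48,0,0,0],[-376,328,-48,0,0,0],[-423,369,-48,0,0,0],[-470,410,-48,0,0,0]])

```text
t: 1.35
tcp_pos: [0.4299, 0.0616, 0.2793]
tool_rot: [0.787, 0.617, 0.0, -0.0]
force: [0.3, 0.9, 0.2]
finger_gap: 0.999
```

>>> servo_tool(targets=[[-47,41,0,0,0,0],[-94,82,0,0,0,0],[-141,123,0,0,0,0],[-178,158,0,0,0,0],[-178,158,0,0,0,0],[-178,158,0,0,0,0],[-178,158,0,0,0,0]])

```text
t: 2.22
tcp_pos: [0.5396, -0.1454, 0.2792]
tool_rot: [0.786, 0.618, -0.0, -0.001]
force: [-0.1, 0.7, 0.5]
finger_gap: 1.004
```

```bash
python3 - <<'E'
from h import *
st(); s=grab('wrist','w1'); print(s['vfov'],proj(s,[.546,-.158,.165]), proj(s,[.546,-.158,.1]))
E
```

```text
t 2.23 tcp [ 539.6 -145.4  279.2] yaw 76.28 z [-0.001  0.001 -1.   ] F [-0.1  0.7  0.5] M [-0.    0.05  0.02] gap 85.7 q [-0.46  0.38  1.54  0.    1.22 -1.79]
66.74853181154654 [267.95379067 217.22417397] [270.27678211 199.50131198]
```

View pics/w1.png

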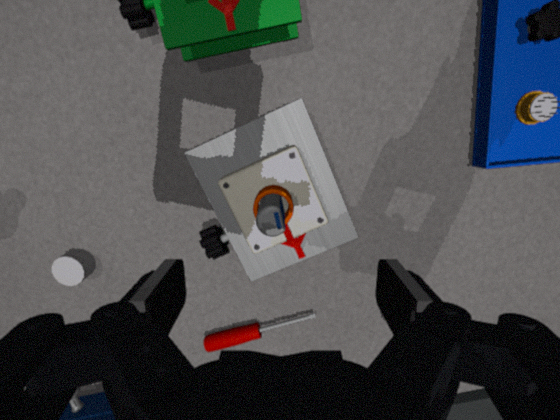

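Wrist view: shaft end near (270,215), with the blue stripe on its right side near (279,215). The arrow tip is near (298,250). I'll enlarge this for the angles.

```bash
python3 - <<'E'
from h import *
s=load('w1');im=s['color'][:,:,::-1]
cv2.imwrite('pics/c2.png',cv2.resize(im[170:270,220:330],None,fx=6,fy=6,interpolation=3))
E
```

```text
(no output)
```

View pics/c2.png

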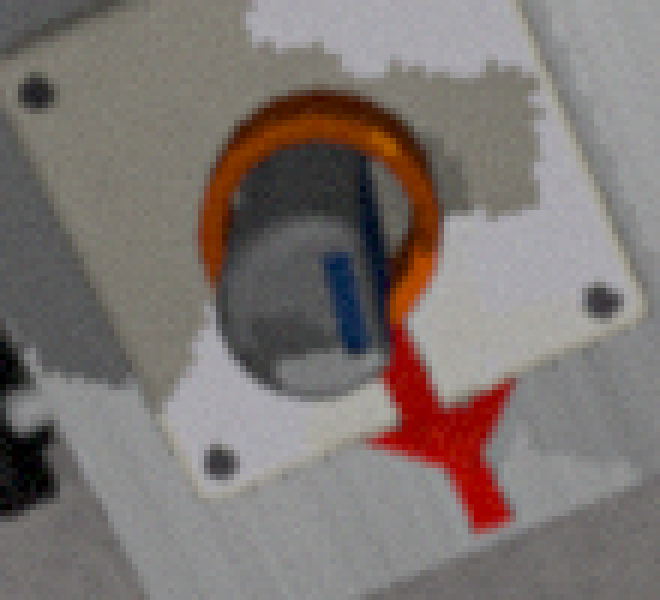

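```bash
python3 - <<'E'
from h import *
s=load('w1')
c=lambda x,y,z:back(s,220+x/6-.4,170+y/6-.4,z)
an=lambda d:np.degrees(np.arctan2(d[1],d[0]))
A,B,C=c(35,92,.1),c(220,463,.1),c(602,300,.1)
print('edges',an(B-A),an(C-B),np.linalg.norm(B-A),np.linalg.norm(C-B),'ctr',(A+C)/2)
T=c(311,305,.165); print('shaft top',T, np.linalg.norm(c(218,305,.165)-c(404,305,.165)))
p,q=c(335,253,.165),c(357,352,.165); print('stripe normal',an(q-p)+90,an(q-p)-90)
p,q=c(360,228,.165),c(388,352,.165); print('edge normal',an(q-p)+90,(p+q)/2-T)
p,q=c(395,340,.1),c(492,525,.07); print('arrow',an(q-T),an(q-(A+C)/2))
for z in(.165,): 
  for y in (61,62): rel([T[0],T[1],z],y)
E
```

```text
edges 10.433325385934474 100.69398274061643 0.07414835008013655 0.07434203370146798 ctr [ 0.54988641 -0.15565134  0.1       ]
shaft top [ 0.54942148 -0.15584396  0.165     ] 0.026105743621798343
stripe normal 88.24069078134738 -91.75930921865262
edge normal 88.65975311674933 [3.23101193e-05 9.10584301e-03 0.00000000e+00]
arrow 10.126762107706757 10.050549517804068
move [ -7.8  11.9 114.3] [-0.  -0.  15.3]
move [ -7.8  11.9 114.3] [-0.  -0.  14.3]
```

>>> servo_tool(targets=[[-10,12.5,0,0,0,-8],[-10,12.5,30,0,0,-12.1],[-10,12.5,70,0,0,-12.1],[-10,12.5,110,0,0,-12.1],[-10,12.5,135,0,0,-12.1],[-10,12.5,146,0,0,-12.1],[-10,12.5,146,0,0,-12.1],[-10,12.5,146,0,0,-12.1]], gripper=50, newtons=30)

```text
t: 3.28
tcp_pos: [0.5511, -0.1598, 0.1346]
tool_rot: [0.717, 0.697, 0.0, 0.001]
force: [-0.3, -0.3, 0.7]
finger_gap: 0.585
```

```bash
python3 - <<'E'
from h import *
st()
E
```

```text
t 3.27 tcp [ 551.1 -159.8  134.6] yaw 88.33 z [ 0.002 -0.001 -1.   ] F [-0.3 -0.3  0.7] M [-0.   -0.04  0.05] gap 50.0 q [-0.48  0.59  1.65 -0.    0.9  -2.02]
```

>>> servo_tool(targets=[[1,1,0,0,0,0],[1,1,0,0,0,0],[1,1,0,0,0,0],[1,1,0,0,0,0],[1,1,0,0,0,0],[1,1,0,0,0,0],[1,1,0,0,0,0],[1,1,0,0,0,0]], gripper=10, newtons=30)

```text
t: 4.28
tcp_pos: [0.5521, -0.158, 0.1345]
tool_rot: [0.718, 0.696, 0.001, 0.001]
force: [0.8, 4.3, 6.5]
finger_gap: 0.267
```

```bash
python3 - <<'E'
from h import *
st()
E
```

```text
t 4.28 tcp [ 552.1 -158.   134.5] yaw 88.29 z [ 0.002  0.001 -1.   ] F [0.8 4.3 6.5] M [ 0.61 -0.09  0.03] gap 22.8 q [-0.47  0.59  1.65  0.    0.9  -2.02]
```

>>> servo_tool(targets=[[0.0,-2.8,0,0,0,8],[0.2,-3.3,0,0,0,17],[0.5,-3.6,0,0,0,27],[0.5,-4.0,0,0,0,37],[0.8,-4.3,0,0,0,47],[1.1,-4.5,0,0,0,56],[1.4,-4.7,0,0,0,65],[1.7,-4.8,0,0,0,73],[1.9,-4.8,0,0,0,78],[1.9,-4.8,0,0,0,78]])

```text
t: 5.52
tcp_pos: [0.5484, -0.1578, 0.1345]
tool_rot: [0.996, 0.09, 0.002, 0.001]
force: [3.4, -0.2, 4.3]
finger_gap: 0.263
```

>>> servo_tool(targets=[[0,0,0,0,0,0],[0,0,0,0,0,0]])

```text
t: 5.78
tcp_pos: [0.5484, -0.1578, 0.1345]
tool_rot: [0.996, 0.09, 0.002, 0.001]
force: [3.1, -0.4, 5.5]
finger_gap: 0.268
```

```bash
python3 - <<'E'
from h import *
st()
E
```

```text
t 5.78 tcp [ 548.4 -157.8  134.5] yaw 10.37 z [ 0.004 -0.002 -1.   ] F [ 3.1 -0.4  5.5] M [-0.07 -0.15 -0.  ] gap 22.9 q [-0.48  0.58  1.66 -0.    0.89 -0.66]
```

Shaft turned, gap 22.8–22.9 mm, so the pads are seated on the flat. I'll release, lift and verify.

>>> servo_tool(targets=[[0,0,0,0,0,0],[0,0,0,0,0,0],[0,0,0,0,0,0],[0,0,0,0,0,0],[0,0,-40,0,0,0],[0,0,-90,0,0,0],[0,0,-140,0,0,0],[0,0,-146,0,0,0],[0,0,-146,0,0,0],[0,0,-146,0,0,0]], gripper=60)

```text
t: 7.02
tcp_pos: [0.5454, -0.1561, 0.2775]
tool_rot: [0.996, 0.09, -0.002, -0.001]
force: [-0.6, 1.1, 0.3]
finger_gap: 0.702
```

```bash
python3 - <<'E'
from h import *
st(); s=grab('wrist','w2'); u,v=proj(s,[.550,-.1555,.15]); print(u,v); u,v=int(u),int(v)
im=s['color'][:,:,::-1]; x0,y0=u-65,v-50; print(x0,y0)
cv2.imwrite('pics/c3.png',cv2.resize(im[y0:y0+100,x0:x0+130],None,fx=6,fy=6,interpolation=3))
rel([.451,.282,.2],80)
E
```

```text
t 7.03 tcp [ 545.4 -156.1  277.5] yaw 10.3 z [-0.003  0.002 -1.   ] F [-0.6  1.1  0.3] M [-0.02 -0.    0.06] gap 59.9 q [-0.48  0.4   1.52 -0.    1.22 -0.66]
286.4215606795659 202.6981585954457
221 152
move [ -14.3 -447.8   78.5] [ -0.2   0.1 -69.7]
```

View pics/c3.png

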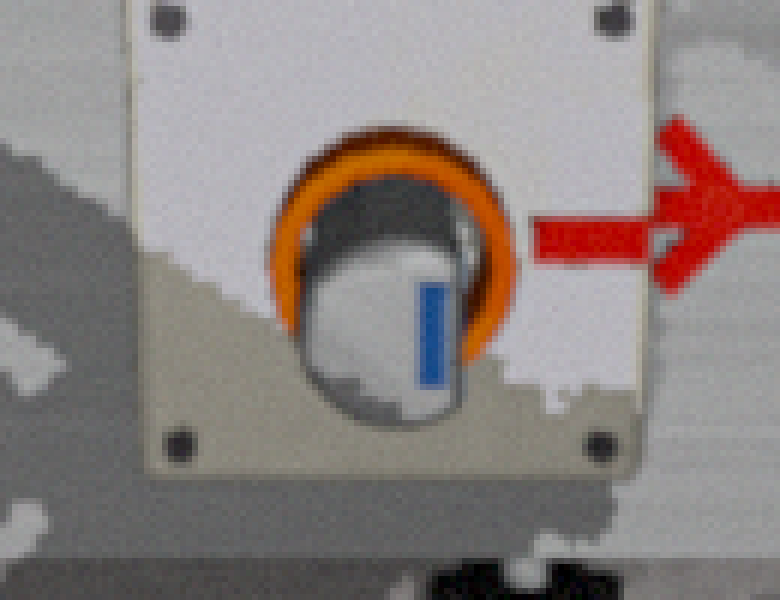

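Flat and arrow agree: the stripe is perpendicular to the arrow, shaft end near crop (395,333). Now to the tray.

>>> servo_tool(targets=[[-2,-56,0,0,0,-9],[-4,-112,10,0,0,-18],[-6,-168,20,0,0,-27],[-8,-224,30,0,0,-36],[-10,-280,45,0,0,-45],[-12,-336,60,0,0,-54],[-14,-392,70,0,0,-63],[-14,-448,78,0,0,-70],[-14,-448,78,0,0,-70],[-14,-448,78,0,0,-70]])

```text
t: 8.32
tcp_pos: [0.452, 0.2813, 0.2003]
tool_rot: [0.764, 0.645, -0.001, -0.0]
force: [0.1, 0.8, 0.5]
finger_gap: 0.702
```

```bash
python3 - <<'E'
from h import *
s=load('w2'); c=lambda x,y,z:back(s,221+x/6-.4,152+y/6-.4,z)
P=[c(168,20,.1),c(614,20,.1),c(180,446,.1),c(600,446,.1)]
an=lambda d:np.degrees(np.arctan2(d[1],d[0]))
print('house',np.mean(P,0),an(P[1]-P[0]),an(P[3]-P[2]),'shaft',c(395,333,.165),'stripe',an(c(432,386,.165)-c(432,284,.165))+90,'edge',an(c(464,400,.165)-c(461,262,.165))+90)
st(); s=grab('wrist','w3'); u,v=proj(s,[.451,.282,.028]); print(u,v); u,v=int(u),int(v)
im=s['color'][:,:,::-1]; x0,y0=max(u-75,0),max(v-60,0); print(x0,y0)
cv2.imwrite('pics/c4.png',cv2.resize(im[y0:y0+120,x0:x0+150],None,fx=5,fy=5,interpolation=3))
E
```

```text
house [ 0.55006438 -0.15589087  0.1       ] 10.412306132025686 10.451472184959824 shaft [ 0.54979983 -0.15561962  0.165     ] stripe 10.967156747616656 edge 12.41024814402941
t 8.32 tcp [452.  281.3 200.3] yaw 80.32 z [-0.002 -0.001 -1.   ] F [0.1 0.8 0.5] M [-0.02 -0.03  0.03] gap 60.0 q [ 0.35  0.45  1.7  -0.    1.   -1.05]
281.4339279611284 191.20741778260614
206 131
```

View pics/c4.png

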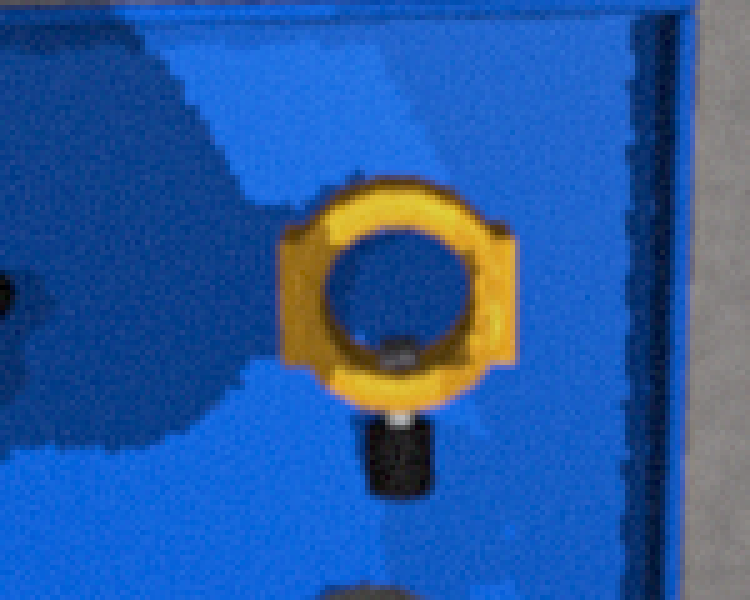

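Collar: bore centre at crop (398,296), flats at x=280 and 517, screw head at (400,457). It is almost square to the tool.

```bash
python3 - <<'E'
from h import *
s=load('w3'); c=lambda x,y,z:back(s,206+x/5-.4,131+y/5-.4,z)
an=lambda d:np.degrees(np.arctan2(d[1],d[0]))
C=c(398.5,297,.028);S=c(400,457,.022);print(C,S,an(S-C),np.linalg.norm(S-C),'width',np.linalg.norm(c(280,300,.028)-c(517,300,.028)))
print('flats',an(c(280,365,.028)-c(280,240,.028)),an(c(517,365,.028)-c(517,240,.028)))
y=an(S-C)+90;print(y);rel([C[0],C[1],.005],y)
E
```

```text
[0.45042473 0.28604217 0.028     ] [0.48558124 0.28065396 0.022     ] -8.713552510194969 0.036069551015552294 width 0.04772955882657848
flats -10.4645171958172 -8.239519047893717
81.28644748980503
move [  5.1  -2.6 195.6] [-0.1  0.1 -1. ]
```

>>> servo_tool(targets=[[5,-2.6,20,0,0,-1],[5,-2.6,70,0,0,-1],[5,-2.6,120,0,0,-1],[5,-2.6,145,0,0,-1],[5,-2.6,160,0,0,-1],[5,-2.6,170,0,0,-1],[5,-2.6,180,0,0,-1],[5,-2.6,190,0,0,-1],[5,-2.6,195,0,0,-1],[5,-2.6,195,0,0,-1]], gripper=56)

```text
t: 9.62
tcp_pos: [0.4507, 0.2871, 0.0061]
tool_rot: [0.759, 0.652, -0.0, -0.0]
force: [0.3, 0.9, -0.4]
finger_gap: 0.66
```

```bash
python3 - <<'E'
from h import *
st()
E
```

```text
t 9.62 tcp [450.7 287.1   6.1] yaw 81.31 z [-0. -0. -1.] F [ 0.3  0.9 -0.4] M [0.05 0.01 0.05] gap 56.4 q [ 0.36  0.77  1.81 -0.    0.56 -1.06]
```

No contact. Closing on the collar.

>>> servo_tool(targets=[[-1,0,1,0,0,0],[-1,0,1,0,0,0],[-1,0,1,0,0,0],[-1,0,1,0,0,0],[-1,0,1,0,0,0],[-1,0,1,0,0,0],[-1,0,1,0,0,0]], gripper=30, newtons=60)

```text
t: 10.5
tcp_pos: [0.4511, 0.2866, 0.0063]
tool_rot: [0.759, 0.651, 0.001, 0.0]
force: [-1.6, 2.2, 5.8]
finger_gap: 0.55
```

```bash
python3 - <<'E'
from h import *
st()
E
```

```text
t 10.5 tcp [451.1 286.6   6.3] yaw 81.29 z [ 0.001  0.001 -1.   ] F [-1.6  2.2  5.8] M [ 0.21  0.22 -0.04] gap 46.9 q [ 0.36  0.77  1.81  0.    0.56 -1.06]
```

>>> servo_tool(targets=[[0,0,-20,0,0,0],[0,0,-60,0,0,0],[0,0,-110,0,0,0],[0,0,-160,0,0,0],[0,0,-210,0,0,0],[0,0,-235,0,0,0],[0,0,-235,0,0,0],[0,0,-235,0,0,0]])

```text
t: 11.5
tcp_pos: [0.4495, 0.2855, 0.2388]
tool_rot: [0.759, 0.651, -0.002, -0.001]
force: [-0.9, 0.1, -2.8]
finger_gap: 0.548
```

```bash
python3 - <<'E'
from h import *
st(); s=grab('wrist','w4')
rel([.55,-.1557,.24],100.4)
E
```

```text
t 11.5 tcp [449.5 285.5 238.8] yaw 81.3 z [-0.003 -0.001 -1.   ] F [-0.9  0.1 -2.8] M [0.04 0.01 0.05] gap 46.8 q [ 0.36  0.4   1.65 -0.    1.1  -1.06]
move [-420.8  166.2   -1.3] [ -0.2   0.1 -19.1]
```

View pics/w4.png

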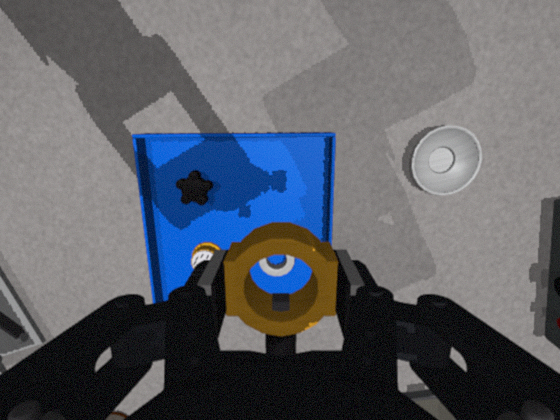

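Collar is held level and centred between the pads (bore centre near (281,280)), with the screw pointing away from the camera and centred. Carrying it over to the shaft.

>>> servo_tool(targets=[[-45,18,0,0,0,0],[-97,38,0,0,0,-3],[-149,59,0,0,0,-7],[-201,80,0,0,0,-11],[-253,100,0,0,0,-15],[-305,121,0,0,0,-19],[-357,141,0,0,0,-19.1],[-405,160,0,0,0,-19.1],[-421,166,0,0,0,-19.1],[-421,166,0,0,0,-19.1]])

```text
t: 12.8
tcp_pos: [0.5504, -0.1557, 0.2385]
tool_rot: [0.641, 0.768, -0.0, -0.002]
force: [-0.4, -0.3, -1.9]
finger_gap: 0.549
```

>>> servo_tool(targets=[[0,0,30,0,0,0],[0,0,40,0,0,0],[0,0,40,0,0,0],[0,0,40,0,0,0]])

```text
t: 13.3
tcp_pos: [0.5517, -0.1548, 0.2011]
tool_rot: [0.64, 0.769, 0.0, 0.001]
force: [-0.2, 0.0, -2.4]
finger_gap: 0.544
```

```bash
python3 - <<'E'
from h import *
st(); s=grab('wrist','w5'); rel([.55,-.1557,.198],100.4)
a=sense(); R=Ro.from_quat(a['tool_rot']).as_matrix(); T=a['tcp_pos']
im=s['color'][:,:,::-1].copy()
im=cv2.resize(im[190:370,190:370],None,fx=4.2,fy=4.2,interpolation=3)[:600]
P=lambda X:tuple(int(v) for v in (proj(s,X)-190)*4.2)
w=np.linspace(0,2*np.pi,60)
for z,r,col in((-22,15.5,(0,255,0)),(-22,23.5,(255,255,0))):
  for t in w: cv2.circle(im,P(T+R@np.array([r*np.cos(t),r*np.sin(t),z])/1e3),1,col,-1)
for t in w: cv2.circle(im,P([.55+.014*np.cos(t),-.1557+.014*np.sin(t),.165]),1,(0,0,255),-1)
cv2.imwrite('pics/c5.png',im)
E
```

```text
t 13.3 tcp [ 551.7 -154.8  201.1] yaw 100.46 z [ 0.001 -0.    -1.   ] F [-0.2  0.  -2.4] M [ 0.03 -0.05  0.02] gap 46.5 q [-0.47  0.49  1.6   0.    1.05 -2.22]
move [-0.3 -1.9  3.3] [0.1 0.1 0. ]
```

View pics/c5.png

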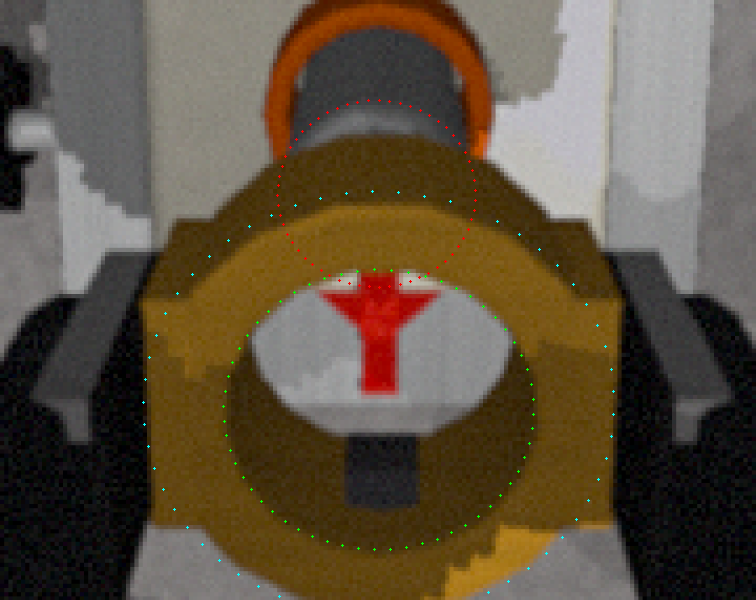

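Overlay matches the predicted bore and shaft to about 0.5 mm, and the screw foot is in line with the arrow. Correcting and going down to just above the tip.

>>> servo_tool(targets=[[-0.3,-2.2,10,0,0,0],[-0.3,-2.2,20,0,0,0],[-0.3,-2.2,28,0,0,0],[-0.3,-2.2,28,0,0,0],[-0.3,-2.2,28,0,0,0]])

```text
t: 13.98
tcp_pos: [0.5492, -0.1561, 0.1723]
tool_rot: [0.64, 0.768, 0.0, 0.0]
force: [-0.5, 0.5, -1.3]
finger_gap: 0.552
```

```bash
python3 - <<'E'
from h import *
st(); rel([.55,-.1557,.173],100.4)
E
```

```text
t 13.97 tcp [ 549.2 -156.1  172.3] yaw 100.4 z [ 0. -0. -1.] F [-0.5  0.5 -1.3] M [-0.04  0.01  0.01] gap 47.2 q [-0.47  0.53  1.63  0.    0.98 -2.22]
move [ 0.2  0.8 -0.7] [ 0.  0. -0.]
```

>>> servo_tool(targets=[[0.2,0.4,3,0,0,0],[0.2,0.4,6,0,0,0],[0.2,0.4,8,0,0,0],[0.2,0.4,10,0,0,0],[0.2,0.4,12,0,0,0],[0.2,0.4,14,0,0,0],[0.2,0.4,14,0,0,0]])

```text
t: 14.85
tcp_pos: [0.5493, -0.1556, 0.1581]
tool_rot: [0.64, 0.768, -0.0, -0.0]
force: [-0.6, 0.5, -3.2]
finger_gap: 0.545
```

```bash
python3 - <<'E'
from h import *
st(); rel([.55,-.1557,.158],100.4)
E
```

```text
t 14.85 tcp [ 549.3 -155.6  158.1] yaw 100.4 z [-0.  0. -1.] F [-0.6  0.5 -3.2] M [ 0.03  0.01 -0.01] gap 46.5 q [-0.47  0.55  1.64 -0.    0.95 -2.22]
move [-0.2  0.7  0.1] [-0. -0.  0.]
```

The collar is on the shaft with no contact force. Continuing to just above the sleeve.

>>> servo_tool(targets=[[0,0.2,4,0,0,0],[0,0.2,8,0,0,0],[0,0.2,12,0,0,0],[0,0.2,16,0,0,0],[0,0.2,20,0,0,0],[0,0.2,24,0,0,0],[0,0.2,27,0,0,0],[0,0.2,27,0,0,0]])

```text
t: 15.85
tcp_pos: [0.5494, -0.1556, 0.131]
tool_rot: [0.64, 0.768, -0.0, -0.0]
force: [0.3, 0.3, -3.2]
finger_gap: 0.549
```

```bash
python3 - <<'E'
from h import *
st()
E
```

```text
t 15.85 tcp [ 549.4 -155.6  131. ] yaw 100.4 z [-0.001  0.    -1.   ] F [ 0.3  0.3 -3.2] M [0.02 0.03 0.04] gap 46.9 q [-0.47  0.59  1.66 -0.    0.89 -2.22]
```

>>> servo_tool(targets=[[0,0,2,0,0,0],[0,0,4,0,0,0],[0,0,6,0,0,0],[0,0,8,0,0,0],[0,0,8,0,0,0],[0,0,8,0,0,0]])

```text
t: 16.6
tcp_pos: [0.5497, -0.1557, 0.1237]
tool_rot: [0.64, 0.768, 0.0, 0.0]
force: [-0.7, 1.5, 2.3]
finger_gap: 0.552
```

>>> servo_tool(targets=[[0,0,1,0,0,0],[0,0,2,0,0,0],[0,0,2,0,0,0],[0,0,2,0,0,0]])

```text
t: 17.1
tcp_pos: [0.5498, -0.1557, 0.1214]
tool_rot: [0.64, 0.768, 0.0, 0.0]
force: [-1.3, 0.6, 5.6]
finger_gap: 0.55
```

>>> servo_tool(targets=[[0,0,1,0,0,0],[0,0,2,0,0,0],[0,0,2,0,0,0],[0,0,2,0,0,0]])

```text
t: 17.6
tcp_pos: [0.5498, -0.1557, 0.1195]
tool_rot: [0.64, 0.768, 0.0, 0.0]
force: [-0.9, 1.1, 6.0]
finger_gap: 0.548
```

>>> servo_tool(targets=[[0,0,1,0,0,0],[0,0,1,0,0,0],[0,0,1,0,0,0]])

```text
t: 17.98
tcp_pos: [0.5498, -0.1557, 0.1192]
tool_rot: [0.64, 0.768, 0.0, 0.0]
force: [-2.1, 0.6, 10.3]
finger_gap: 0.547
```

>>> servo_tool(targets=[[0,0,1,0,0,0],[0,0,1,0,0,0],[0,0,1,0,0,0]])

```text
t: 18.35
tcp_pos: [0.5498, -0.1557, 0.1192]
tool_rot: [0.64, 0.768, 0.0, 0.0]
force: [-3.6, 2.3, 15.5]
finger_gap: 0.548
```

Stalled at z = 119.2 while the force rises, so this is the hard stop. A final look.

```bash
python3 - <<'E'
from h import *
st(); w=grab('wrist','w6'); s=grab('side','s6')
u,v=proj(s,[.55,-.1557,.13]).astype(int); print(u,v)
a=cv2.resize(w['color'][190:370,190:370],(400,400),interpolation=3)
b=cv2.resize(s['color'][v-35:v+35,u-35:u+35],(400,400),interpolation=3)
cv2.imwrite('pics/c6.png',np.hstack([a,b])[:,:,::-1]); st()
E
```

```text
t 18.35 tcp [ 549.8 -155.7  119.2] yaw 100.41 z [ 0.001 -0.001 -1.   ] F [-3.6  2.3 15.5] M [0.37 0.69 0.04] gap 46.8 q [-0.47  0.61  1.67 -0.    0.86 -2.22]
322 229
t 18.45 tcp [ 549.8 -155.7  119.2] yaw 100.41 z [ 0.001 -0.001 -1.   ] F [-2.9  1.  16. ] M [0.39 0.66 0.01] gap 46.8 q [-0.47  0.61  1.67 -0.    0.86 -2.22]
```

View pics/c6.png

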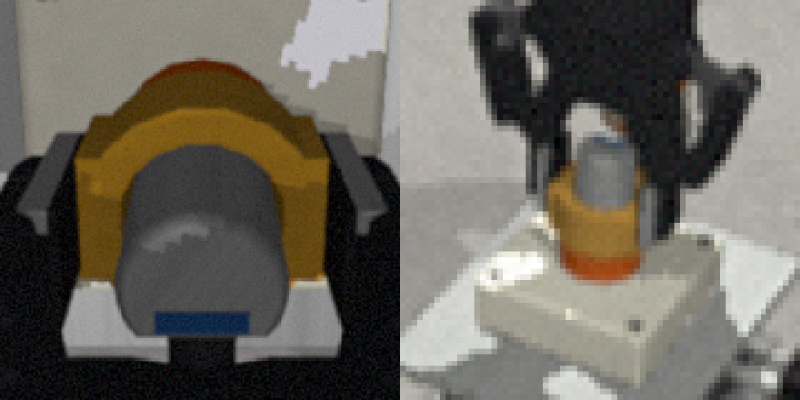

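The pictures show the collar seated on the pressed sleeve, with the stripe at crop (201,322) square to the tool, so the flat faces along the arrow over the screw. Handing in.

```bash
python3 -c "
from h import *
print(sign_off())"
```

```text
the job is handed in; nothing more can be done
None
```

The job is done and handed in at about 18.5 s, with the gripper still holding the collar pressed down.

- **Turning the shaft:** I gripped it across the blue flat and felt a 22.8 mm gap (23 mm expected). I turned it about 78° clockwise onto the arrow, which lies at 10.4° in the world frame. A wrist picture after release put the blue stripe at about 11°. The flat's visible edge read about 12°, but that edge was harder to measure.
- **Fitting the collar:** I picked the brass collar out of the tray by its flats and slid it down the shaft with the screw on the flat. There was no noticeable contact force on the way down.
- **Pressing it down:** The collar met the sleeve and stopped hard with the TCP at 119.2 mm, where I expected the end of travel. Another 1 mm of commanded push only raised the force, from about 10 N to about 16 N.
- **Last checks:** The tool yaw read 100.4°, which puts the screw along the arrow. The stripe was square to the tool in the final picture, and the collar sat on the lowered sleeve.
- **One disagreement:** The finger opening on the collar read 46.9 mm against the nominal 48 mm. The grip looked centred and did not slip.

The other parts and tools were not touched.

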